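# Index the tag marker's rotary table one hole

### The job

The tag under the marker's stylus is done. Press the red indexing plunger in with a fingertip and, by pushing the index arm, turn the table to the next hole so that the blank brass tag comes under the stylus; let the plunger spring fully back out into that hole and take the hand away. Nothing is to be gripped or picked up: the tags stay in their nests and everything else stays where it is.

Things in the scene. Friction and masses are not known exactly. Their poses are not given: they have to be found in the camera images.
- marker: Tag marking machine, fixed on the desk; position and yaw vary. Origin on the vertical axis of its round table, at desk level; x points from the axis to the stylus column, z up. Grey bed plate 14 mm thick, x from -200 to 265 mm, y +-205 mm; on it a fixed drum 340 mm across, its steel top (the index plate) 44 mm above the desk.
- index_end (a point): Outer end of the steel index arm, middle of its top edge: 174 mm from the axis, 56 mm above the desk. The arm is 72 mm wide, is part of the turning table and starts on the machine's -x side, opposite the stylus. Under it the fixed index plate has 8 holes, 45 degrees apart, on a 142 mm radius.
- rotor (a joint): Angle of the round table, rad: 0 at the start, growing counter-clockwise seen from above; next holes at +0.785 and -0.785. Aluminium disc 236 mm across, top 60 mm above the desk, eight nests of 5 mm high dowels on an 80 mm radius, 45 degrees apart. Locked by the plunger's pin with under half a degree of play; freed, it turns against 0.15 N m of friction (1 N at the button) and stays where left.
- plunger (a joint): Travel of the plunger, m: 0 fully out (pin in a hole, table locked), growing as it is pressed down, stop at 0.012. Its spring takes 5.5 N to start, 8.5 N at the stop. The pin is clear of the hole from 0.010 on; between two holes it cannot come out beyond about 0.010; over the next hole it snaps back out to 0 by itself if it is not held down, and locks the table there.
- button (a point): Centre of the top of the plunger's flat red button, 30 mm across, on the index arm 142 mm from the axis; 77 mm above the desk when out, 65 mm pressed in. At either side, along the direction of turning, stands a yellow guard cheek (top 92 mm above the desk, 34 mm long, 8 mm thick), 52 mm apart inside. A fingertip between them that moves sideways pushes the arm, button down or not.
- stylus (a point): Tip of the fixed stylus, 80 mm from the axis along the machine's x, 70 mm above the desk, under a blue head (95 to 200 mm above the desk, y +-24 mm). Head and boom run from 57 mm to the column, 46 x 56 mm, at 220 mm from the axis, 238 mm high.
- tag_blank_top (a point): Centre of the top of the blank tag: plain brass disc 44 mm across, 3 mm thick, loose in a nest right beside the one under the stylus, on either side; top 63 mm above the desk.
- tag_done_top (a point): Centre of the top of a finished brass tag of the same size, with a black ring and bars marked on it, in the nest on the other side of the stylus.
- tag_mid_top (a point): Centre of the top of the finished brass tag, with the same black marks, that starts under the stylus.
- tag_stack: Bystander: stack of five spare brass tags, 44 mm across, 15 mm high, loose on the bed's near left corner. Origin at the centre of its underside.
- loupe: Bystander: black eye loupe, 32 mm across, 26 mm high, loose on the bed's near right corner. Origin at the centre of its underside.
- mug: Bystander: blue mug, 80 mm across, 95 mm high, on the desk to the left. Origin at the centre of its underside.
- stapler: Bystander: black stapler, 150 x 36 x 53 mm, on the desk to the left. Origin at the centre of its underside.
- padlock: Bystander: red padlock standing upright, 24 x 40 mm, 70 mm high, on the desk to the right. Origin at the centre of its underside.
- tape: Bystander: roll of yellow tape lying flat, 70 mm across, 20 mm high, on the desk to the right. Origin at the centre of its underside.
Things that resemble listed ones, but are neither listed nor needed, are in the scene too. What is shaped like the part that bears tag_done_top but turquoise is not meant. What is shaped like the part that bears tag_blank_top but blue is not meant.

How it is judged:
On the way, in this order (a step that is already met when the one before it is completed fails the run):
1. the plunger is pressed in clear of its hole by the fingers, the table at its first hole (value of joint plunger above 0.0095 m and contact force between the fingers and marker above 1 N and value of joint rotor between -0.1 and 0.1 rad), for 0.05 s.
2. the table has been turned well away from its first hole ((value of joint rotor above 0.4 rad or value of joint rotor below -0.4 rad)), for 0.05 s.
At the end, for the whole second after the job is handed in: The blank tag's centre is within 4 mm of the stylus seen from above, the plunger is fully out (within 1.5 mm) in the hole there, the table is at rest, and the three tags lie flat in their nests (tops below 65.5 mm) (horizontal distance between tag_blank_top and stylus below 0.004 m and value of joint plunger below 0.0015 m and velocity of joint rotor between -0.02 and 0.02 rad/s and height (world z) of each of tag_blank_top, tag_done_top, tag_mid_top below 0.0655 m); the robot touches nothing.
It fails at once if a tag is lifted or comes out of its nest (height (world z) of any of tag_blank_top, tag_done_top, tag_mid_top above 0.068 m).
It fails at once if the table is forced off a hole with the plunger still in it (value of joint plunger below 0.003 m and (value of joint rotor between 0.1 and 0.68 rad or value of joint rotor between -0.68 and -0.1 rad)).
It fails at once if the table is turned well past the next hole (value of joint rotor above 1.2 rad or value of joint rotor below -1.2 rad).
It fails at once if a bystander is moved or picked up (distance of any of tag_stack, loupe, mug, stapler, padlock, tape from where it was at the start of the episode above 0.02 m).
It also fails if it takes over 45 s, if anything falls off the work surface, if the arm or the gripper's body presses on something with over 40 N, if the wrist force passes 120 N, or if a joint passes its speed limit or range.

### The arm

A 6-joint arm with a two-finger parallel gripper is mounted at the origin on the work surface. World frame = base frame: x ahead of the robot, y to its left, z up, the work surface at z = 0. Lengths are in m, angles in rad, forces in N, time in s.
With the tool pointing down it reaches from about 0.35 to 0.775 m from the base axis. Payload 5.5 kg.
Tool frame: the origin (TCP) lies between the finger pads; the fingertips stand 11 mm ahead of it and the grasp point (between the pads) lies 8 mm behind it (tips_ahead is the distance from the TCP to the fingertips, in m); z points along the fingers, y is the line along which they close (so a half turn about z gives the same grasp; the last joint's range is limited). The gripper opens to 85 mm and grips with 20 to 120 N. Pads are 22 mm wide; open, the fingers measure 114 mm over their backs; the gripper's body (76 mm by 85 mm) begins 54 mm behind the grasp point. The pads swing forward as they close: fully open they stand 13 mm farther back than shut.
Start: joints at [1.029, 0.313, 0.046, 1.304, 0, 1.431], TCP at [0.225, 0.529, 0.242] pointing down, gripper open.
Joint ranges: [-2.76, 2.76], [-0.86, 1.69], [-1.03, 1.26], [-2.2, 2.34], [-1.47, 1.5], [-3.14, 3.14]. Speed limits (rad/s): [2.57, 2.57, 3.14, 3.14, 3.14, 3.14].

### API

Orientations are given as a unit quaternion [w, x, y, z].
In Python, from workcell import * gives the robot as it stands. The module is installed in compiled form; this text tells all that it offers.
- The arm moves only by the tool jog_arm, never from a script. Its argument "moves" is a list of rows, each an object with "fingers": the closure, from 0 (fully open) to 1 (shut); "slide": the shift along the tool's x, y, z in mm, a list of three; "angular": the turn, a rotation vector about the tool's x, y, z in degrees, a list of three. A call has 1 to 10 rows; each row is the pose to reach, as a shift and turn from the pose commanded when the call began, along the tool's axes at that moment; what a row does not reach only later rows make up. A row lasts 1/12 s, in which the tool goes at most 41.7 mm and 7.16 degrees, less where a joint would pass 70% of its speed; a pose out of reach is approached as far as the arm can. A call with a gripper value outside its range is refused whole. The fingers move at their own pace and stop on an object; "squeeze" is the grip in N (left out, the last holds). Time passes only in rows, so rows that repeat a pose let the fingers close. It gives the time, the measured TCP pose, the force, the opening and the grip force at its end, in the units of the state.
- get_state(): the state, without advancing time (a new reading comes with each control period).
- read_camera(name): name is "scene" or "top"; returns a dict with "color" (384x512x3 uint8, red, green, blue), "fovy" (degrees; the focal length in pixels is half the picture's height over the tangent of half this angle, whatever the lens; pixels are square), "cx", "cy" (the principal point, pixels), "world_from_camera" (4x4, takes a point from camera to world coordinates). Camera axes: x right, y down, z forward; pixel columns grow to the right and rows downward; lengths in m; the calibration is good to about 2 mm. A picture is of the moment at which its call begins. There is no depth.
- hand_in(): hands the job in; it is judged then, once.
Trained networks look in a picture, given as the dict that the camera call returned (one of the last four; its "shot" number tells which), for a name from the list of things; names that differ only in an ending like _2 or _b are one class to them, and where a whole thing is asked for, a point or a joint stands for the part that bears it (a point fixed in the world has none). Each returns a list of dicts, best first, with "p" (0 to 1); they miss things now and then, are a little off and sometimes report something else, mostly with a low value. They report only what shows in the picture. A call takes as long as a camera call. They do not tell look-alikes from the thing itself.
- look_for(target, picture): "point" ([column, row] in pixels, amid what is visible of it).
- tip_of(target, picture): "point" ([column, row] in pixels: a listed point, or the origin of a listed thing).
The state is a dict: "clock": time; "joint_pos": joint angles; "qvel": joint speeds; "tau": joint torques, N m; "tcp_pos": TCP position; "orientation": TCP orientation; "wrist_force": force on the tool from outside, world axes, zero at the start; "ft_torque": the same for the moment, N m; "finger_gap": finger opening in m; "grip_force": force on a finger pad.
Only numpy, scipy, OpenCV 4.12 (cv2) and the standard library are available. Lean on these libraries where they do the work, as an engineer would, in place of code of your own. Each camera call takes 0.05 s, during which the arm holds its last target. There are 200 camera calls.

## Working session

There is one attempt and no reset: what is moved stays moved. The work goes in short steps, Python scripts to look and compute and a tool call to move; the robot and the scene stay as the last step left them, time stands still between calls to the robot, and variables do not carry over. Pictures are saved under pics/ and viewed, at most 10 in all, crops included, and the job is handed in when it is done.

Besides the shell and the picture viewer there is one more tool, called after "Emit:" by a JSON object that holds its "fn" and its "kwargs", one argument or row to a line. jog_arm: Moves the arm, as the interface text tells. Its arguments: {"type":"object","properties":{"moves":{"type":"array","items":{"type":"object","properties":{"fingers":{"type":"number"},"slide":{"type":"array","items":{"type":"number"}},"angular":{"type":"array","items":{"type":"number"}}}}},"squeeze":{"type":"number"}},"required":["moves"]}

```bash
mkdir -p pics
cat > h.py <<'E'
from workcell import *
import numpy as np, cv2
def ray(pic,px,z):
    f=192/np.tan(np.radians(pic["fovy"])/2)
    T=np.array(pic["world_from_camera"]); d=T[:3,:3]@np.array([(px[0]-pic["cx"])/f,(px[1]-pic["cy"])/f,1]); o=T[:3,3]
    return o+d*(z-o[2])/d[2]
def proj(pic,P):
    f=192/np.tan(np.radians(pic["fovy"])/2)
    T=np.array(pic["world_from_camera"]); c=T[:3,:3].T@(np.array(P)-T[:3,3])
    return [pic["cx"]+f*c[0]/c[2],pic["cy"]+f*c[1]/c[2]]
def save(pic,n): cv2.imwrite("pics/"+n,cv2.cvtColor(pic["color"],cv2.COLOR_RGB2BGR))
E
python3 - <<'E'
from h import *
np.set_printoptions(precision=4,suppress=True)
Z=dict(button=.077,index_end=.056,stylus=.07,tag_blank_top=.063,tag_done_top=.063,tag_mid_top=.063,marker=0)
ims=[]
for n in("scene","top"):
    p=read_camera(n); save(p,n+".png"); ims.append(p["color"])
    print(n,np.array(p["world_from_camera"])[:3,3])
    for k,z in Z.items():
        for r in tip_of(k,p)[:3]: print(k,round(r["p"],2),np.round(r["point"]),ray(p,r["point"],z)[:2])
cv2.imwrite("pics/both.png",cv2.cvtColor(np.vstack([cv2.resize(i,(400,300)) for i in ims]),cv2.COLOR_RGB2BGR))
s=get_state();print(s)
E
```

```text
scene [1.085  0.4515 1.1911]
button 0.62 [276. 167.] [ 0.447  -0.0331]
index_end 0.96 [282. 166.] [ 0.4163 -0.0306]
stylus 0.62 [239. 217.] [0.666  0.0015]
tag_blank_top 0.68 [194. 175.] [ 0.6448 -0.2207]
tag_blank_top 0.64 [182. 114.] [ 0.4838 -0.4547]
tag_blank_top 0.53 [230. 208.] [ 0.6577 -0.044 ]
tag_done_top 0.42 [262. 223.] [0.629  0.0675]
tag_done_top 0.29 [406. 258.] [0.434  0.4659]
tag_done_top 0.2 [182. 114.] [ 0.4835 -0.4529]
tag_mid_top 0.43 [263. 225.] [0.6332 0.0745]
marker 0.83 [252. 213.] [ 0.5968 -0.0037]
top [0.4471 0.0004 1.5984]
button 0.48 [256. 216.] [ 0.4506 -0.0326]
index_end 0.97 [254. 226.] [ 0.4134 -0.0226]
index_end 0.22 [383. 176.] [ 0.5799 -0.4709]
stylus 0.67 [244. 152.] [0.6681 0.0056]
tag_blank_top 0.62 [265. 158.] [ 0.6477 -0.066 ]
tag_blank_top 0.41 [320. 164.] [ 0.6253 -0.252 ]
tag_done_top 0.7 [228. 164.] [0.6297 0.0618]
tag_done_top 0.52 [172. 180.] [0.5767 0.2549]
marker 0.95 [246. 180.] [ 0.5775 -0.    ]
{'clock': 0.8, 'joint_pos': array([1.0294, 0.3132, 0.0461, 1.3036, 0.    , 1.4312]), 'qvel': array([-0.0005,  0.0003, -0.0008, -0.0013,  0.001 , -0.0011]), 'tau': array([  0.001 , -48.0386,  29.8795,  -0.0003,  -0.0001,  -0.    ]), 'tcp_pos': array([0.2249, 0.5292, 0.2423]), 'orientation': array([0.    , 0.1996, 0.9799, 0.    ]), 'wrist_force': array([ 0.1581,  1.0672, -0.1873]), 'ft_torque': array([ 0.0346,  0.0016, -0.0054]), 'grip_force': 0.0, 'finger_gap': 0.0857077795368665}
```

Run:
```python
import cv2
i=cv2.imread("pics/top.png");c=i[110:260,150:350]
cv2.imwrite("pics/topc.png",cv2.resize(c,(800,600),interpolation=cv2.INTER_CUBIC))
```

```text
(no output)
```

View pics/both.png

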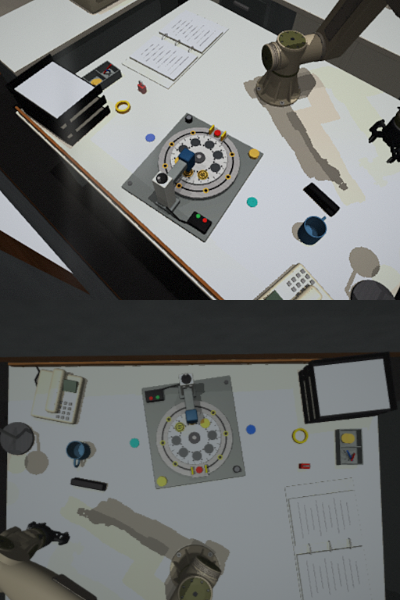

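View pics/topc.png

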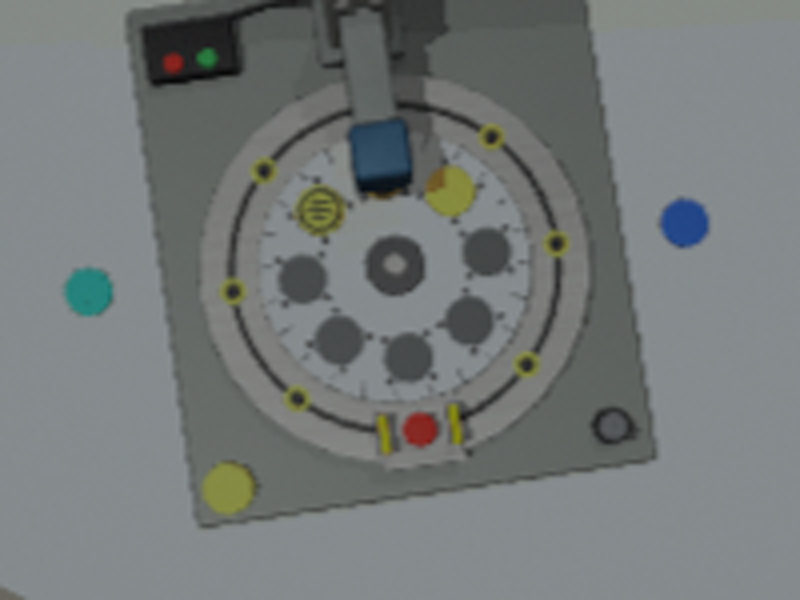

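The top picture shows the machine, with the red button between its yellow cheeks at crop (421,429). The blank tag is at crop (450,190), which is full-picture (262,157), on the -y side. The marked tag is at crop (320,210).
Possible confusions for the blank are the blue disc (685,222) and turquoise disc (88,292), both on the desk, and the stack (228,488) on the bed. I choose the plain brass disc in the nest right of the stylus. To bring it under the stylus the table must turn CCW (+), so the arm moves to the right (-y).

Run:
```python
from h import *
np.set_printoptions(precision=4,suppress=True)
p=read_camera("top")
g=lambda c,z: ray(p,[150+(c[0]+.5)/4-.5,110+(c[1]+.5)/4-.5],z)[:2]
H=np.array([g(c,.044) for c in [(264,170),(491,136),(556,243),(527,363),(297,398),(232,291)]])
c=(H[0]+H[3]+H[1]+H[4]+H[2]+H[5])/6
d=H-c; print(c,np.linalg.norm(d,axis=1)); a=np.degrees(np.arctan2(d[:,1],d[:,0])); print(a, (a+22.5)%45-22.5)
b=g((421,429),.077); 
for n,z,q in(("button",.077,(421,429)),("blank",.063,(450,190)),("done",.063,(320,210))):
    v=g(q,z)-c; print(n,g(q,z),np.linalg.norm(v),np.degrees(np.arctan2(v[1],v[0])))
hs=cv2.cvtColor(p["color"],cv2.COLOR_RGB2HSV)
m=((hs[...,0]<8)|(hs[...,0]>172))&(hs[...,1]>150)&(hs[...,2]>80); m[:200]=0;m[235:]=0;m[:,:240]=0;m[:,275:]=0
y,x=np.nonzero(m);print(len(x),x.mean(),y.mean(),ray(p,[x.mean(),y.mean()],.077))
```

```text
[ 0.5875 -0.0066] [0.1416 0.1419 0.1419 0.1421 0.142  0.1427]
[  52.6654  -37.1174  -82.416  -126.9     142.7589   97.8312] [7.6654 7.8826 7.584  8.1    7.7589 7.8312]
button [ 0.4463 -0.0271] 0.1426537260842056 -171.77328901282138
blank [ 0.6513 -0.0551] 0.08008074562493345 -37.26084405767328
done [0.6354 0.0569] 0.07955129482031924 52.975559938239414
47 254.5531914893617 217.06382978723406 [ 0.4457 -0.026   0.077 ]
```

Emit:
{"fn": "jog_arm", "kwargs": {
  "moves": [
    {"fingers": 1, "slide": [-42, -42, 0], "angular": [0, 0, -3]},
    {"fingers": 1, "slide": [-84, -84, 0], "angular": [0, 0, -6]},
    {"fingers": 1, "slide": [-126, -126, 0], "angular": [0, 0, -9]},
    {"fingers": 1, "slide": [-168, -169, 0], "angular": [0, 0, -12]},
    {"fingers": 1, "slide": [-210, -212, 0], "angular": [0, 0, -15]},
    {"fingers": 1, "slide": [-252, -254, 0], "angular": [0, 0, -18]},
    {"fingers": 1, "slide": [-294, -296, 0], "angular": [0, 0, -21]},
    {"fingers": 1, "slide": [-336, -338, 0], "angular": [0, 0, -25]},
    {"fingers": 1, "slide": [-378, -380, 0], "angular": [0, 0, -28]},
    {"fingers": 1, "slide": [-421, -424, 0], "angular": [0, 0, -30.8]}
  ]
}}

```text
clock: 1.68
tcp_pos: [0.3799, 0.1405, 0.2427]
orientation: [0.001, -0.069, 0.998, 0.0]
wrist_force: [0.3, -0.2, 0.1]
finger_gap: 0.0005
grip_force: 0.0
```

```bash
cat >> h.py <<'E'
from scipy.spatial.transform import Rotation as Ro
C=np.array([.5875,-.0066])
def to(deg,z,r=.142,yaw=None,s=None):
    "tool-frame slide (mm), turn (deg) to axis angle 172.2-off: deg of finger, TCP height z"
    s=s or get_state(); q=s["orientation"]; R=Ro.from_quat([q[1],q[2],q[3],q[0]])
    a=np.radians(-172.2+deg); P=np.r_[C+r*np.array([np.cos(a),np.sin(a)]),z]
    yw=-172.2+(deg if yaw is None else yaw)
    Rt=Ro.from_matrix(np.array([[np.cos(np.radians(yw)),np.sin(np.radians(yw)),0],[np.sin(np.radians(yw)),-np.cos(np.radians(yw)),0],[0,0,-1]]).T)
    return np.round(R.inv().apply(P-s["tcp_pos"])*1000,1),np.round((R.inv()*Rt).as_rotvec(degrees=True),1)
np.set_printoptions(precision=4,suppress=True)
E
python3 -c "
from h import *
s=get_state();print(s['clock'],s['tcp_pos'],s['orientation'],s['wrist_force'],s['finger_gap']);print(to(0,.15))"
```

```text
1.6833 [0.3799 0.1405 0.2427] [ 0.0006 -0.0693  0.9976  0.0001] [ 0.2988 -0.2109  0.1118] 0.0005070824336783702
(array([ -43.2, -174. ,   92.7]), array([0. , 0.1, 0.1]))
```

Emit:
{"fn": "jog_arm", "kwargs": {
  "moves": [
    {"fingers": 1, "slide": [-10, -40, 0], "angular": [0, 0, 0]},
    {"fingers": 1, "slide": [-20, -78, 10], "angular": [0, 0, 0]},
    {"fingers": 1, "slide": [-30, -114, 30], "angular": [0, 0, 0]},
    {"fingers": 1, "slide": [-38, -147, 60], "angular": [0, 0, 0]},
    {"fingers": 1, "slide": [-43, -174, 85], "angular": [0, 0, 0]},
    {"fingers": 1, "slide": [-43, -174, 92], "angular": [0, 0, 0]},
    {"fingers": 1, "slide": [-43, -174, 92], "angular": [0, 0, 0]},
    {"fingers": 1, "slide": [-43, -174, 92], "angular": [0, 0, 0]}
  ]
}}

```text
clock: 2.35
tcp_pos: [0.4452, -0.0241, 0.1502]
orientation: [-0.001, -0.067, 0.998, 0.0]
wrist_force: [0.1, 0.2, 0.4]
finger_gap: -0.0002
grip_force: 0.0
```

```bash
python3 -c "
from h import *
p=read_camera('scene');q=proj(p,[.4468,-.0259,.077]);print(q)
x,y=int(q[0]),int(q[1]);c=p['color'][y-45:y+45,x-60:x+60]
cv2.imwrite('pics/near.png',cv2.cvtColor(cv2.resize(c,(720,540),interpolation=cv2.INTER_CUBIC),cv2.COLOR_RGB2BGR))
s=get_state();print(s['clock'],s['tcp_pos'],s['orientation'],s['wrist_force'],s['finger_gap']);print(to(0,.1))"
```

```text
[np.float64(277.2719118721538), np.float64(168.3225145647736)]
2.4 [ 0.4457 -0.0237  0.151 ] [ 0.0001 -0.0681  0.9977  0.0001] [0.1617 0.4489 0.4195] -0.00018787662091270186
(array([-0.8, -2.3, 51. ]), array([0., 0., 0.]))
```

View pics/near.png

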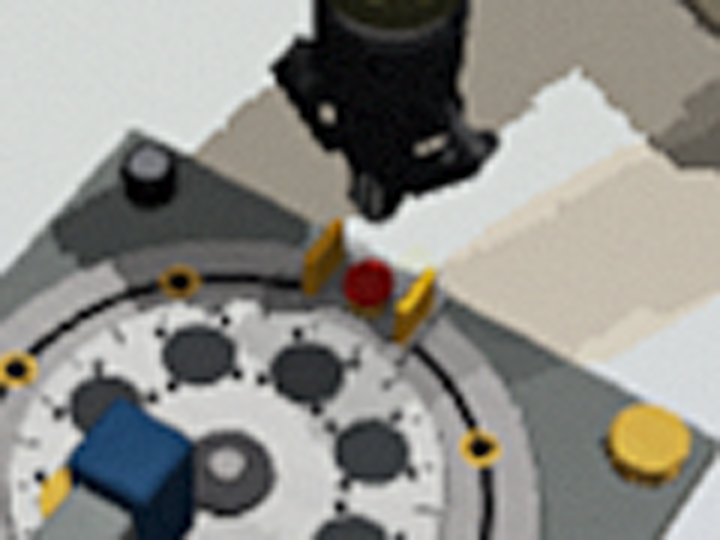

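The close view shows the shut fingertips right above the red button (368,284), between the cheeks. The projected position agrees to about 1 px. Going down.

Emit:
{"fn": "jog_arm", "kwargs": {
  "moves": [
    {"fingers": 1, "slide": [-0.8, -2, 20]},
    {"fingers": 1, "slide": [-0.8, -2, 40]},
    {"fingers": 1, "slide": [-0.8, -2, 55]},
    {"fingers": 1, "slide": [-0.8, -2, 60]},
    {"fingers": 1, "slide": [-0.8, -2, 64]},
    {"fingers": 1, "slide": [-0.8, -2, 68]},
    {"fingers": 1, "slide": [-0.8, -2, 70]},
    {"fingers": 1, "slide": [-0.8, -2, 72]},
    {"fingers": 1, "slide": [-0.8, -2, 72]}
  ]
}}

```text
schema error: expected keys fingers, slide, angular
```

Emit:
{"fn": "jog_arm", "kwargs": {
  "moves": [
    {"fingers": 1, "slide": [-0.8, -2, 20], "angular": [0, 0, 0]},
    {"fingers": 1, "slide": [-0.8, -2, 40], "angular": [0, 0, 0]},
    {"fingers": 1, "slide": [-0.8, -2, 55], "angular": [0, 0, 0]},
    {"fingers": 1, "slide": [-0.8, -2, 60], "angular": [0, 0, 0]},
    {"fingers": 1, "slide": [-0.8, -2, 64], "angular": [0, 0, 0]},
    {"fingers": 1, "slide": [-0.8, -2, 68], "angular": [0, 0, 0]},
    {"fingers": 1, "slide": [-0.8, -2, 70], "angular": [0, 0, 0]},
    {"fingers": 1, "slide": [-0.8, -2, 72], "angular": [0, 0, 0]},
    {"fingers": 1, "slide": [-0.8, -2, 72], "angular": [0, 0, 0]}
  ]
}}

```text
clock: 3.15
tcp_pos: [0.4469, -0.0257, 0.0795]
orientation: [0.0, -0.068, 0.998, -0.0]
wrist_force: [-4.3, 0.7, 7.5]
finger_gap: -0.0001
grip_force: 3.4
```

```bash
python3 -c "
from h import *
s=get_state();print(s['clock'],s['tcp_pos'],s['orientation'],s['wrist_force'],s['finger_gap']);print(to(0,.0765))"
```

```text
3.15 [ 0.4469 -0.0257  0.0795] [ 0.0003 -0.0683  0.9977 -0.0001] [-4.3146  0.6642  7.4935] -6.62628466391416e-05
(array([ 0.1, -0.2,  3. ]), array([-0.,  0.,  0.]))
```

Emit:
{"fn": "jog_arm", "kwargs": {
  "moves": [
    {"fingers": 1, "slide": [0, 0, 1.5], "angular": [0, 0, 0]},
    {"fingers": 1, "slide": [0, 0, 3], "angular": [0, 0, 0]},
    {"fingers": 1, "slide": [0, 0, 3.8], "angular": [0, 0, 0]},
    {"fingers": 1, "slide": [0, 0, 3.8], "angular": [0, 0, 0]},
    {"fingers": 1, "slide": [0, 0, 3.8], "angular": [0, 0, 0]}
  ]
}}

```text
clock: 3.57
tcp_pos: [0.447, -0.0259, 0.0762]
orientation: [0.0, -0.068, 0.998, -0.0]
wrist_force: [-4.2, 0.5, 7.2]
finger_gap: 0.0002
grip_force: 3.8
```

```bash
python3 -c "
from h import *
s=get_state();print(s['clock'],s['tcp_pos'],s['wrist_force'])
z=s['tcp_pos'][2]
for d in (3,6,9,12,15,18,21,24,27,30): print(d,*to(d,z,s=s))"
```

```text
3.5667 [ 0.447  -0.0259  0.0762] [-4.2226  0.4683  7.1872]
3 [-0.  -7.4  0. ] [-0.   0.1 -3. ]
6 [ -0.6 -14.8   0. ] [-0.   0.1 -6. ]
9 [ -1.6 -22.2   0. ] [-0.   0.1 -9. ]
12 [ -2.9 -29.5   0. ] [ -0.   0. -12.]
15 [ -4.7 -36.7   0. ] [ -0.   0. -15.]
18 [ -6.8 -43.9   0. ] [ -0.   0. -18.]
21 [ -9.2 -50.9   0. ] [ -0.   0. -21.]
24 [-12.1 -57.8   0. ] [ -0.   0. -24.]
27 [-15.3 -64.5   0.1] [ -0.   0. -27.]
30 [-18.8 -71.    0.1] [ -0.   0. -30.]
```

Emit:
{"fn": "jog_arm", "kwargs": {
  "moves": [
    {"fingers": 1, "slide": [0, 0, 0.7], "angular": [0, 0, 0]},
    {"fingers": 1, "slide": [0, 0, 0.7], "angular": [0, 0, 0]},
    {"fingers": 1, "slide": [0, 0, 0.7], "angular": [0, 0, 0]}
  ]
}}

```text
clock: 3.82
tcp_pos: [0.447, -0.026, 0.076]
orientation: [0.001, -0.068, 0.998, -0.001]
wrist_force: [-6.1, -0.4, 12.7]
finger_gap: -0.0001
grip_force: 6.3
```

Emit:
{"fn": "jog_arm", "kwargs": {
  "moves": [
    {"fingers": 1, "slide": [0, 0, 0.7], "angular": [0, 0, 0]},
    {"fingers": 1, "slide": [0, 0, 0.7], "angular": [0, 0, 0]},
    {"fingers": 1, "slide": [0, 0, 0.7], "angular": [0, 0, 0]}
  ]
}}

```text
clock: 4.07
tcp_pos: [0.4471, -0.0262, 0.0759]
orientation: [0.001, -0.068, 0.998, -0.001]
wrist_force: [-7.7, 0.3, 18.8]
finger_gap: -0.0003
grip_force: 9.4
```

The plunger is at its stop (force now rising sharply). Turning along the arc, held down.

Emit:
{"fn": "jog_arm", "kwargs": {
  "moves": [
    {"fingers": 1, "slide": [0, -4, -0.7], "angular": [0, 0, -1.5]},
    {"fingers": 1, "slide": [-0.2, -8.5, -0.7], "angular": [0, 0, -3.5]},
    {"fingers": 1, "slide": [-0.6, -14.8, -0.7], "angular": [0, 0, -6]},
    {"fingers": 1, "slide": [-1.6, -22.2, -0.7], "angular": [0, 0, -9]},
    {"fingers": 1, "slide": [-2.9, -29.5, -0.7], "angular": [0, 0, -12]},
    {"fingers": 1, "slide": [-4.7, -36.7, -0.7], "angular": [0, 0, -15]},
    {"fingers": 1, "slide": [-6.8, -43.9, -0.7], "angular": [0, 0, -18]},
    {"fingers": 1, "slide": [-9.2, -50.9, -0.7], "angular": [0, 0, -21]},
    {"fingers": 1, "slide": [-12.1, -57.8, -0.7], "angular": [0, 0, -24]},
    {"fingers": 1, "slide": [-13.7, -61.2, -0.7], "angular": [0, 0, -25.5]}
  ]
}}

```text
clock: 4.9
tcp_pos: [0.4707, -0.0861, 0.0762]
orientation: [0.002, -0.288, 0.958, -0.002]
wrist_force: [-2.1, -1.0, 7.4]
finger_gap: 0.0004
grip_force: 3.8
```

```bash
cat > look.py <<'E'
from h import *
import sys
s=get_state();print(s['clock'],s['tcp_pos'],s['wrist_force'])
v=s['tcp_pos'][:2]-C; print("finger deg",(np.degrees(np.arctan2(v[1],v[0]))+172.2+180)%360-180,np.hypot(*v))
for d in map(float,sys.argv[2:]): print(d,*to(d,float(sys.argv[1]),s=s))
p=read_camera('scene');q=proj(p,[.48,-.07,.077])
x,y=int(q[0]),int(q[1]);c=p['color'][y-45:y+75,x-80:x+80]
cv2.imwrite('pics/n%d.png'%(s['clock']*100),cv2.cvtColor(cv2.resize(c,(720,540),interpolation=cv2.INTER_CUBIC),cv2.COLOR_RGB2BGR)); print('n%d'%(s['clock']*100))
E
python3 look.py .076 30 33 36 39 42 45
```

```text
4.9 [ 0.4707 -0.0861  0.0762] [-2.0848 -0.9822  7.382 ]
finger deg 26.457086464609745 0.14131279636610655
30.0 [ 0.3 -8.8  0.2] [-0.3  0.1 -4.4]
33.0 [ -0.5 -16.2   0.2] [-0.3  0.1 -7.4]
36.0 [ -1.6 -23.5   0.3] [ -0.3   0.1 -10.4]
39.0 [ -3.2 -30.8   0.3] [ -0.3   0.1 -13.4]
42.0 [ -5.1 -38.    0.3] [ -0.3   0.1 -16.4]
45.0 [ -7.3 -45.1   0.4] [ -0.3   0.1 -19.4]
n490
```

View pics/n490.png

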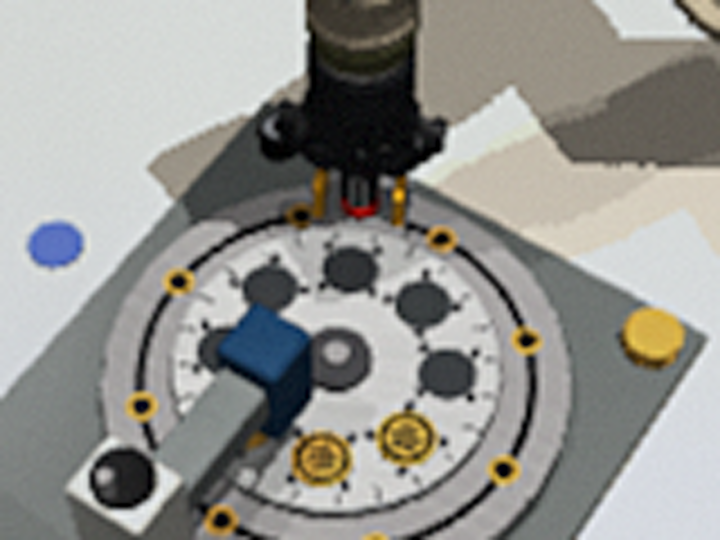

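The close view shows the table turned along (~26°), with both marked tags at (322,458) and (408,438). The finger is centred between the cheeks at (360,200). Continue to about 36°, then lift clear of the button but stay between the cheeks.

Emit:
{"fn": "jog_arm", "kwargs": {
  "moves": [
    {"fingers": 1, "slide": [0.3, -8, 0], "angular": [0, 0, -4]},
    {"fingers": 1, "slide": [-0.5, -16, 0], "angular": [0, 0, -7]},
    {"fingers": 1, "slide": [-1.2, -21, 0], "angular": [0, 0, -9.4]},
    {"fingers": 1, "slide": [-1.2, -21, 0], "angular": [0, 0, -9.4]},
    {"fingers": 1, "slide": [-1.2, -21, -5], "angular": [0, 0, -9.4]},
    {"fingers": 1, "slide": [-1.2, -21, -10], "angular": [0, 0, -9.4]},
    {"fingers": 1, "slide": [-1.2, -21, -15], "angular": [0, 0, -9.4]},
    {"fingers": 1, "slide": [-1.2, -21, -15], "angular": [0, 0, -9.4]}
  ]
}}

```text
clock: 5.62
tcp_pos: [0.4821, -0.1018, 0.0903]
orientation: [0.001, -0.364, 0.931, -0.001]
wrist_force: [-0.0, -0.2, -0.7]
finger_gap: 0.0001
grip_force: 0.0
```

```bash
python3 look.py .091 38 39 40 41 42 43 44 45 46 47 48 49 50 51 52
```

```text
5.6167 [ 0.4821 -0.1018  0.0903] [-0.018  -0.2028 -0.6717]
finger deg 34.28356867064585 0.1420740599194488
38.0 [-0.3 -9.2 -0.7] [-0.1  0.1 -3.1]
39.0 [ -0.4 -11.7  -0.7] [-0.1  0.1 -4.1]
40.0 [ -0.6 -14.2  -0.7] [-0.1  0.1 -5.1]
41.0 [ -0.9 -16.6  -0.7] [-0.1  0.1 -6.1]
42.0 [ -1.2 -19.1  -0.7] [-0.1  0.1 -7.1]
43.0 [ -1.5 -21.5  -0.7] [-0.1  0.1 -8.1]
44.0 [ -1.9 -24.   -0.7] [-0.1  0.1 -9.1]
45.0 [ -2.3 -26.4  -0.7] [ -0.1   0.1 -10.1]
46.0 [ -2.7 -28.9  -0.7] [ -0.1   0.1 -11.1]
47.0 [ -3.2 -31.3  -0.7] [ -0.1   0.1 -12.1]
48.0 [ -3.8 -33.7  -0.7] [ -0.1   0.1 -13.1]
49.0 [ -4.3 -36.1  -0.6] [ -0.1   0.  -14.1]
50.0 [ -5.  -38.5  -0.6] [ -0.1   0.  -15.1]
51.0 [ -5.6 -40.9  -0.6] [ -0.1   0.  -16.1]
52.0 [ -6.3 -43.3  -0.6] [ -0.1   0.  -17.1]
n561
```

Free of the button. Now push the cheek slowly.

Emit:
{"fn": "jog_arm", "kwargs": {
  "moves": [
    {"fingers": 1, "slide": [-0.2, -6, -0.5], "angular": [0, 0, -2]},
    {"fingers": 1, "slide": [-0.3, -9, -0.5], "angular": [0, 0, -3]},
    {"fingers": 1, "slide": [-0.4, -12, -0.5], "angular": [0, 0, -4]},
    {"fingers": 1, "slide": [-0.6, -14, -0.5], "angular": [0, 0, -5]},
    {"fingers": 1, "slide": [-0.9, -16.5, -0.5], "angular": [0, 0, -6]},
    {"fingers": 1, "slide": [-1.2, -19, -0.5], "angular": [0, 0, -7]},
    {"fingers": 1, "slide": [-1.5, -21.5, -0.5], "angular": [0, 0, -8]},
    {"fingers": 1, "slide": [-1.9, -24, -0.5], "angular": [0, 0, -9]},
    {"fingers": 1, "slide": [-2.3, -26.4, -0.5], "angular": [0, 0, -10]},
    {"fingers": 1, "slide": [-2.7, -28.9, -0.5], "angular": [0, 0, -11]}
  ]
}}

```text
clock: 6.5
tcp_pos: [0.5009, -0.1201, 0.0888]
orientation: [-0.001, -0.452, 0.892, 0.002]
wrist_force: [-4.4, 2.3, 4.0]
finger_gap: 0.0001
grip_force: 2.9
```

```bash
python3 look.py .091 46 47 48 49 50 51 52 53
```

```text
6.5 [ 0.5009 -0.1201  0.0888] [-4.3604  2.3001  4.0284]
finger deg 44.85660002961333 0.14274683571292326
46.0 [-0.7 -2.8 -2.2] [ 0.3 -0.  -0. ]
47.0 [-0.7 -5.3 -2.3] [ 0.3 -0.  -1. ]
48.0 [-0.8 -7.8 -2.3] [ 0.3 -0.  -2. ]
49.0 [ -0.9 -10.3  -2.3] [ 0.3 -0.  -3. ]
50.0 [ -1.1 -12.7  -2.3] [ 0.3 -0.  -4. ]
51.0 [ -1.3 -15.2  -2.3] [ 0.3 -0.  -5. ]
52.0 [ -1.5 -17.7  -2.3] [ 0.3 -0.  -6. ]
53.0 [ -1.8 -20.1  -2.3] [ 0.3 -0.  -7. ]
n650
```

View pics/n650.png

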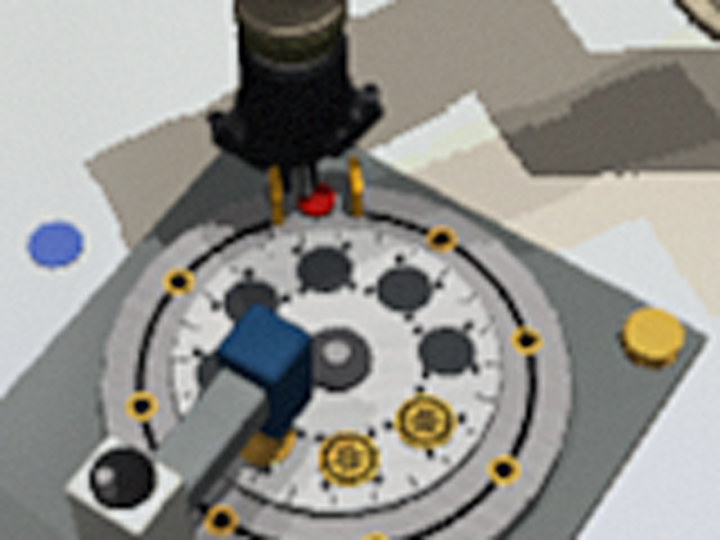

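The view shows the finger against the leading cheek (278,195) and the table at about 40°, moving with it. Continue slowly.

Emit:
{"fn": "jog_arm", "kwargs": {
  "moves": [
    {"fingers": 1, "slide": [-0.2, -1.5, -1], "angular": [0, 0, 0]},
    {"fingers": 1, "slide": [-0.4, -3, -1], "angular": [0, 0, -0.5]},
    {"fingers": 1, "slide": [-0.6, -4.5, -1], "angular": [0, 0, -1]},
    {"fingers": 1, "slide": [-0.7, -6, -1], "angular": [0, 0, -1.5]},
    {"fingers": 1, "slide": [-0.8, -7.5, -1], "angular": [0, 0, -2]},
    {"fingers": 1, "slide": [-0.8, -7.5, -1], "angular": [0, 0, -2]}
  ]
}}

```text
clock: 7.05
tcp_pos: [0.5107, -0.1257, 0.0908]
orientation: [0.001, -0.467, 0.884, -0.001]
wrist_force: [-0.2, -0.9, 0.4]
finger_gap: 0.0002
grip_force: 0.0
```

```bash
python3 look.py .091 48 49 50 51 52 53
```

```text
7.05 [ 0.5107 -0.1257  0.0908] [-0.1851 -0.9171  0.3716]
finger deg 49.39148882165176 0.14171395652521132
48.0 [ 0.3  3.4 -0.2] [-0.1  0.  -0.1]
49.0 [ 0.3  1.  -0.2] [-0.1  0.  -1.1]
50.0 [ 0.2 -1.5 -0.2] [-0.1  0.  -2.1]
51.0 [ 0.1 -4.  -0.2] [-0.1  0.  -3.1]
52.0 [-0.  -6.5 -0.2] [-0.1  0.  -4.1]
53.0 [-0.2 -8.9 -0.2] [-0.1  0.  -5.1]
n705
```

Emit:
{"fn": "jog_arm", "kwargs": {
  "moves": [
    {"fingers": 1, "slide": [0.2, -1, 0], "angular": [0, 0, -0.5]},
    {"fingers": 1, "slide": [0.2, -2, 0], "angular": [0, 0, -1]},
    {"fingers": 1, "slide": [0.2, -2, 0], "angular": [0, 0, -1]}
  ]
}}

```text
clock: 7.35
tcp_pos: [0.5113, -0.1265, 0.0905]
orientation: [0.0, -0.475, 0.88, -0.0]
wrist_force: [0.1, 0.6, 0.5]
finger_gap: -0.0002
grip_force: 0.0
```

```bash
python3 look.py .091 50 51 52
```

```text
7.35 [ 0.5113 -0.1265  0.0905] [0.0995 0.6084 0.49  ]
finger deg 49.753956888653136 0.14211176452463228
50.0 [-0.1 -0.6 -0.5] [-0.   0.  -1.1]
51.0 [-0.2 -3.1 -0.5] [-0.   0.  -2.1]
52.0 [-0.3 -5.6 -0.5] [-0.   0.  -3.1]
n735
```

View pics/n735.png

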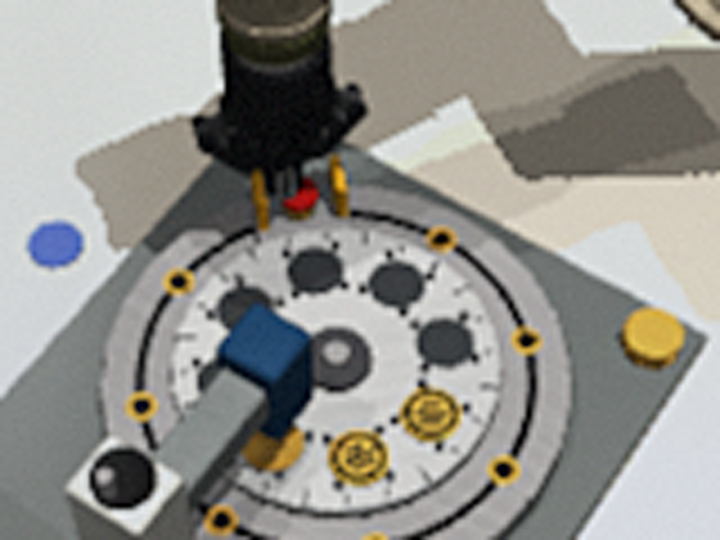

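The button at (302,197) now seems to stand high, with its stem visible. I push slightly on to check that the table is locked.

Emit:
{"fn": "jog_arm", "kwargs": {
  "moves": [
    {"fingers": 1, "slide": [0, -1.2, 0], "angular": [0, 0, -0.5]},
    {"fingers": 1, "slide": [0, -2.4, 0], "angular": [0, 0, -1]},
    {"fingers": 1, "slide": [0, -2.4, 0], "angular": [0, 0, -1]},
    {"fingers": 1, "slide": [0, -2.4, 0], "angular": [0, 0, -1]}
  ]
}}

```text
clock: 7.73
tcp_pos: [0.512, -0.1271, 0.0901]
orientation: [-0.0, -0.482, 0.876, 0.001]
wrist_force: [-4.1, 1.9, 2.7]
finger_gap: -0.0001
grip_force: 2.1
```

```bash
python3 look.py .091 50 51 52
```

```text
7.7333 [ 0.512  -0.1271  0.0901] [-4.1372  1.8571  2.6961]
finger deg 50.13053913886401 0.14222991160231824
50.0 [-0.2  0.3 -0.9] [ 0.1 -0.  -0.1]
51.0 [-0.3 -2.2 -0.9] [ 0.1 -0.  -1.1]
52.0 [-0.3 -4.6 -0.9] [ 0.1 -0.  -2.1]
n773
```

Emit:
{"fn": "jog_arm", "kwargs": {
  "moves": [
    {"fingers": 1, "slide": [0, -1, 0], "angular": [0, 0, 0]},
    {"fingers": 1, "slide": [0, -2, 0], "angular": [0, 0, 0]},
    {"fingers": 1, "slide": [0, -2, 0], "angular": [0, 0, 0]}
  ]
}}

```text
clock: 8.03
tcp_pos: [0.5125, -0.1274, 0.0899]
orientation: [-0.001, -0.482, 0.876, 0.002]
wrist_force: [-7.0, 4.6, 5.2]
finger_gap: -0.0002
grip_force: 4.4
```

Force builds without motion, so the table is locked. Back off and lift away.

Emit:
{"fn": "jog_arm", "kwargs": {
  "moves": [
    {"fingers": 1, "slide": [0, 4, 0], "angular": [0, 0, 0]},
    {"fingers": 1, "slide": [0, 8, -1], "angular": [0, 0, 0]},
    {"fingers": 1, "slide": [0, 8, -15], "angular": [0, 0, 0]},
    {"fingers": 1, "slide": [0, 8, -45], "angular": [0, 0, 0]},
    {"fingers": 1, "slide": [0, 8, -80], "angular": [0, 0, 0]},
    {"fingers": 1, "slide": [30, 8, -110], "angular": [0, 0, 0]},
    {"fingers": 1, "slide": [60, 8, -130], "angular": [0, 0, 0]},
    {"fingers": 1, "slide": [60, 8, -130], "angular": [0, 0, 0]},
    {"fingers": 1, "slide": [60, 8, -130], "angular": [0, 0, 0]}
  ]
}}

```text
clock: 8.78
tcp_pos: [0.4767, -0.177, 0.2222]
orientation: [0.002, -0.481, 0.877, -0.002]
wrist_force: [-0.1, 0.5, -0.1]
finger_gap: 0.0
grip_force: 0.0
```

Run:
```python
from h import *
s=get_state();print(s['clock'],s['tcp_pos'],s['wrist_force'])
S=C+.08*np.array([np.cos(np.radians(7.8)),np.sin(np.radians(7.8))])
for n in("top","scene"):
    p=read_camera(n)
    for k,z in(("button",.077),("index_end",.056),("tag_blank_top",.063),("tag_done_top",.063),("tag_mid_top",.063)):
        for r in tip_of(k,p)[:2]:
            v=ray(p,r["point"],z)[:2]-C; print(n,k,round(r["p"],2),np.round(r["point"]),np.hypot(*v),np.degrees(np.arctan2(v[1],v[0]))-7.8)
q=proj(p,[.52,-.04,.06]);x,y=int(q[0]),int(q[1]);c=p['color'][y-55:y+65,x-80:x+80]
cv2.imwrite('pics/end.png',cv2.cvtColor(cv2.resize(c,(800,600),interpolation=cv2.INTER_CUBIC),cv2.COLOR_RGB2BGR))
```

```text
8.7833 [ 0.4767 -0.177   0.2222] [-0.1013  0.493  -0.0768]
top button 0.45 [244. 153.] 0.07709362321828084 2.6129822346265046
top index_end 0.77 [289. 208.] 0.17872895303198558 -136.29664484985062
top tag_blank_top 0.57 [321. 165.] 0.25418962769525993 -90.06131402027115
top tag_done_top 0.43 [222. 179.] 0.09191733812685647 88.82678374660033
top tag_done_top 0.4 [172. 178.] 0.26079812669368724 83.06177087270876
top tag_mid_top 0.61 [232. 162.] 0.07387185969306123 41.06074942172791
scene button 0.51 [244. 163.] 0.1424735854305949 -132.36407207454565
scene index_end 0.85 [244. 159.] 0.1767440368875614 -135.71022378444255
scene index_end 0.5 [326. 194.] 0.2395030741176998 130.54025682018448
scene tag_blank_top 0.48 [240. 219.] 0.07707322164863033 1.6646797191753224
scene tag_blank_top 0.41 [193. 175.] 0.22592370710196477 -82.97388528184642
scene tag_done_top 0.72 [242. 154.] 0.19248167024087498 -134.35959069305994
scene tag_done_top 0.65 [277. 214.] 0.08830504348210148 89.53522178177101
scene tag_mid_top 0.75 [157. 140.] 0.4223226297816407 -92.28843219712662
scene tag_mid_top 0.66 [256. 224.] 0.08432755919668543 38.13368179394494
```

View pics/end.png

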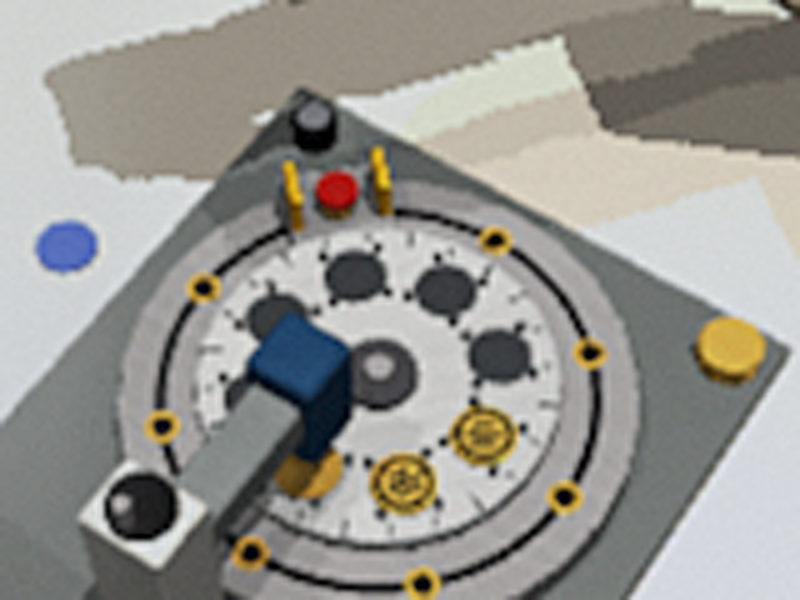

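The view shows the arm on the next hole, the blank under the stylus at (310,475), and the loupe and stack in place. One check of the button height is left.

Run:
```python
from h import *
for n in("scene","top"):
    p=read_camera(n); hs=cv2.cvtColor(p["color"],cv2.COLOR_RGB2HSV)
    m=((hs[...,0]<8)|(hs[...,0]>172))&(hs[...,1]>150)&(hs[...,2]>70)
    a=np.radians(-127.2);P=C+.142*np.array([np.cos(a),np.sin(a)])
    u,v=proj(p,[*P,.077]); y,x=np.nonzero(m); k=np.hypot(x-u,y-v)<11
    print(n,k.sum(),x[k].mean(),y[k].mean(),[np.round(proj(p,[*P,z]),2) for z in(.077,.067)])
    for z in(.077,.067):
        if k.any(): w=ray(p,[x[k].mean(),y[k].mean()],z)[:2]-C; print(z,np.hypot(*w),np.degrees(np.arctan2(w[1],w[0]))+172.2)
```

```text
scene 47 246.04255319148936 164.85106382978722 [array([245.53, 163.17]), array([245.6 , 164.92])]
0.077 0.13479732056628976 44.8158756232538
0.067 0.14198892791770998 44.39150283231562
top 51 282.2156862745098 200.27450980392157 [array([281.96, 200.19]), array([281.73, 200.3 ])]
0.077 0.14287397560617007 45.111839702755674
0.067 0.14329560954690854 45.41725868173275
```

Run:
```python
from h import *
p=read_camera("scene")
for n,im,d in(("start",cv2.imread("pics/scene.png")[...,::-1].copy(),0),("now",p["color"],45)):
    hs=cv2.cvtColor(im,cv2.COLOR_RGB2HSV)
    m=((hs[...,0]<8)|(hs[...,0]>172))&(hs[...,1]>150)&(hs[...,2]>70)
    a=np.radians(-172.2+d);P=C+.142*np.array([np.cos(a),np.sin(a)])
    u,v=proj(p,[*P,.077]); y,x=np.nonzero(m); k=np.hypot(x-u,y-v)<11
    print(n,k.sum(),x[k].mean()-u,y[k].mean()-v,y[k].min()-v,y[k].max()-v)
```

```text
start 49 0.6426255183501439 1.6091546951842588 -2.3296208150198368 4.670379184980163
now 48 0.3028158812715276 1.620265490361362 -2.171401176305295 4.828598823694705
```

The button's offset from its fully-out projection is the same as at the start (1.61 and 1.62 px), so it is fully out.

```bash
python3 -c "
from workcell import *
print(hand_in())"
```

```text
the job is handed in; nothing more can be done
None
```

I turned the table +45° to the next hole, so the blank brass tag is under the stylus. By camera the plunger is fully out and the table sits at about 45°; the hand is clear and the job is handed in, though no verdict came back.

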